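# File the raw edge of a soap-shelf plate

## Robot

A 6-joint arm with a two-finger parallel gripper is mounted at the origin on the work surface. World frame = base frame: x ahead of the robot, y to its left, z up, the work surface at z = 0. Lengths are in mm, angles in rad, forces in N, time in s.
With the tool pointing down it reaches from about 425 to 950 mm from the base axis. Payload 3.5 kg.
Tool frame: the origin (TCP) lies at the very end of the fingers, on their centre line; the grasp point (between the pads) lies 19 mm behind it; z points along the fingers, x is the direction in which the jaws open and shut, and the axes are right-handed (so a half turn about z gives the same grasp; the last joint's range is limited). The gripper opens to 85 mm and grips with 20 to 120 N. Pads are 22 mm wide; open, the fingers measure 114 mm over their backs; the gripper's body (76 mm by 85 mm) begins 54 mm behind the grasp point. The pads swing forward as they close: fully open they stand 13 mm farther back than shut.
Start: joints at [-1.331, 0.286, 1.577, -0, 1.279, -0.15], TCP at [256.524, -624.341, 231.325] pointing down, gripper open.
Joint ranges: [-2.77, 2.77], [-0.9, 2.22], [0.21, 2.48], [-1.53, 4.67], [0.24, 2.81], [-2.84, 2.84]. Speed limits (rad/s): [2.79, 2.79, 3.14, 3.14, 3.14, 3.14].

## Interface

Orientations are given as a unit quaternion [w, x, y, z].
In Python, from bench import robot, optics, workorder gives the robot as it stands.
- The arm moves only by the tool drive_tool, never from a script. Its argument "commands" is a list of rows, each a list of 5 numbers: the finger opening in cm, from 0 to 8.54, then the shift along the world's x, y, z in cm, then the turn about the world's z in rad. In form: [[claw, x, y, z, spin], ...]. A call has 1 to 10 rows; each row is the pose to reach, as a shift and turn from the pose measured when the call began; what a row does not reach only later rows make up. A row lasts 1/10 s, in which the tool goes at most 50 mm and 8.59 degrees, less where a joint would pass 70% of its speed; a pose out of reach is approached as far as the arm can. A call with a gripper value outside its range is refused whole. The fingers move at their own pace and stop on an object; "force" is the grip in N (left out, the last holds). Time passes only in rows, so rows that repeat a pose let the fingers close. It gives the time, the measured TCP pose, the force and the opening at its end, in the units of the state.
- robot.sense(): the state, without advancing time (a new reading comes with each control period).
- optics.camera(name): name is "scene" or "top" or "wrist"; returns the picture (400x640x3 uint8, red, green, blue); there is no depth.
- optics.camera_params(name): a dict with "mtx" (3x3 intrinsics, pixels), "k1" (the pictures are not rectified: a ray, as slopes to the right and down, at radius r is drawn at 1 + k1 r^2 times it, then the intrinsics apply), "rvec" (rotation vector, rad) and "tvec" (3), from world to camera coordinates, as OpenCV has them; the wrist camera has in their place "tool_from_camera" (4x4, takes a point from camera to tool coordinates, whose origin is the TCP and whose axes are the tool frame's). Camera axes: x right, y down, z forward; pixel columns grow to the right and rows downward; lengths in mm; the calibration is good to about 2 mm. A picture is of the moment at which its call begins: read the wrist's pose just before it. camera_params takes no time and is no camera call.
- workorder.close_job(): hands the job in, once; it reports no verdict.
The state is a dict: "clock": time; "joint_pos": joint angles; "qvel": joint speeds; "joint_efforts": joint torques, N m; "ee_pos": TCP position; "eef_rot": TCP orientation; "ft_force": force on the tool from outside, world axes, zero at the start; "ft_torque": the same for the moment, N m; "opening": finger opening in mm.
Only numpy, scipy, OpenCV 4.12 (cv2) and the standard library are available. Lean on these libraries where they do the work, as an engineer would, in place of code of your own. Each camera call takes 0.05 s, during which the arm holds its last target.

## Task

The little steel shelf plate clamped upright in the wooden block has a raw top edge: take the file by its handle and give that edge at least three full strokes, file level and lined up across the edge, pushing away from you, narrow end leading, from the front part of the file through to the rear part, with a steady press of about 8 N (never as much as 15 N). File on the forward push only: lift the file clear of the edge on each return. Then lay the file back flat where it was, let it go, and leave the things along the wall alone.

Things in the scene. Friction and masses are not known exactly. Their poses are not given: they have to be found in the camera images.
- block: Fixed wooden block, 70 (x) x 140 (y) x 60 mm high; origin under its centre, on the ledge. A small steel plate stands upright in a groove along its middle (see groove). The block's +x is the forward filing direction, away from the robot (within 20 degrees of straight ahead). It counts with its plate as one thing in force rules.
- groove (a point): Middle of the groove at the block's top, 60 mm above the ledge. The plate, 3 mm thick, 100 mm long along the block's y, stands in it; its straight level top edge is 30 to 60 mm above this point: different every time and not reported, so find it by feel. The plate's rubber bed gives 1 mm per 8 N of downward press on the edge.
- plate (a joint): Lean of the plate in its groove, rad, about a level axis along the block's y, 35 mm below its top edge. 0 upright; positive when the edge is dragged forward (block +x, away from the robot), negative when dragged back towards the robot. It springs back with 3 N m per rad: about 0.012 rad per N of drag on the edge.
- file_grip (a point): Where to grip the file: centre of its handle, 28 mm above its underside. x points along the file to its narrow front end, z up. Loose on the ledge, 0.25 kg: an upright wooden handle 22 mm thick along x (grip across this, along x), 46 mm wide, its top 48 mm above the underside, on a flat steel blade 170 x 28 x 6 mm (front 20 mm narrowed to 16) reaching 85 mm ahead of and behind this point.
- file_front (a point): Middle of the file's narrow front end, 85 mm ahead of the grip point along its x and 3 mm above its underside.
- file: The same file; origin on its flat underside, which does the filing, straight below the grip point; same axes.
- bodna: Red plastic water pot with a spout and a handle, 140 mm across and 160 mm high, loose near the wall side; origin under its centre. Bystander.
- tumbler: Glass tumbler, 72 mm across the rim, 95 mm high, loose; origin under its centre. Bystander.
- soapcase: Yellow shut soap case with a flip-top lid, 79 x 109 x 40 mm, loose; origin under its centre. Bystander.
- brushcup: White ceramic toothbrush cup, 76 mm across the rim, 100 mm high, loose; origin under its centre. Bystander.
Not all that is in view belongs to the job. There is more than one size of the file; the job needs the middle-sized.

How it is judged (in metres and radians):
On the way, in this order (a step that is already met when the one before it is completed fails the run):
1. first stroke begins: file level, narrow end ahead, bears with 4 N or more, grip point 30 mm or more short of the edge (contact force between file and block above 4 N and x of file_grip in the frame of block below -0.03 m and x of file_front in the frame of block above 0 m and y of file_grip in the frame of block between -0.045 and 0.045 m and angle between the x axis of file_grip and the x axis of block, either way round below 0.3 rad and angle between file_grip's own z axis and vertical below 0.25 rad), for 0.02 s.
2. first stroke, middle of the file: bearing with 4 N or more and dragging the plate forward (contact force between file and block above 4 N and x of file_grip in the frame of block between -0.015 and 0.015 m and value of joint plate above 0.012 rad and y of file_grip in the frame of block between -0.045 and 0.045 m and angle between the x axis of file_grip and the x axis of block, either way round below 0.3 rad and angle between file_grip's own z axis and vertical below 0.25 rad), for 0.04 s.
3. first stroke ends: still bearing with 4 N or more and dragging the plate forward, grip point 25 mm or more past the edge (contact force between file and block above 4 N and x of file_grip in the frame of block above 0.025 m and value of joint plate above 0.012 rad and y of file_grip in the frame of block between -0.045 and 0.045 m and angle between the x axis of file_grip and the x axis of block, either way round below 0.3 rad and angle between file_grip's own z axis and vertical below 0.25 rad), for 0.02 s.
4. file lifted clear and carried back at least 30 mm short of the edge, before the second stroke (contact force between file and block below 0.05 N and x of file_grip in the frame of block below -0.03 m and height (world z) of file_grip above 0.1 m), for 0.05 s.
5. second stroke begins: file level, narrow end ahead, bears with 4 N or more, grip point 30 mm or more short of the edge (all of step 1), for 0.02 s.
6. second stroke, middle of the file: bearing with 4 N or more and dragging the plate forward (all of step 2), for 0.04 s.
7. second stroke ends: still bearing with 4 N or more and dragging the plate forward, grip point 25 mm or more past the edge (all of step 3), for 0.02 s.
8. file lifted clear and carried back at least 30 mm short of the edge, before the third stroke (all of step 4), for 0.05 s.
9. third stroke begins: file level, narrow end ahead, bears with 4 N or more, grip point 30 mm or more short of the edge (all of step 5), for 0.02 s.
10. third stroke ends: still bearing with 4 N or more and dragging the plate forward, grip point 25 mm or more past the edge (all of step 7), for 0.02 s.
At the end, for the whole second after the job is handed in: After three strokes the file lies flat and still on the ledge, underside down, its grip point within 60 mm of where it started, released, not touching the block (distance of file_grip from where it was at the start of the episode below 0.06 m and height (world z) of file_grip below 0.033 m and angle between file_grip's own z axis and vertical below 0.1 rad and linear speed of file below 0.02 m/s and contact force between file and block below 0.05 N).
It fails at once if the file presses the plate with more than 15 N (contact force between file and block above 15 N).
It fails at once if the plate is dragged backward (towards the robot) by more than 0.03 rad, as when the file is left on the edge on the return (value of joint plate below -0.03 rad).
It fails at once if the robot itself pushes on the plate or its block with more than 3 N (contact force between any of the fingers, the arm and block above 3 N).
It fails at once if a thing along the wall (bodna, tumbler, soap case, toothbrush cup) is shifted more than 15 mm or tipped (distance of any of bodna, tumbler, soapcase, brushcup from where it was at the start of the episode above 0.015 m or angle between any of bodna, tumbler, soapcase, brushcup's own z axis and vertical above 0.3 rad).
It also fails if it takes over 72 s, if anything falls off the work surface, if the arm or the gripper's body presses on something with over 40 N, if the wrist force passes 120 N, or if a joint passes its speed limit or range.

## Working session

There is one attempt and no reset: what is moved stays moved. The work goes in short steps, Python scripts to look and compute and a tool call to move; the robot and the scene stay as the last step left them, time stands still between calls to the robot, and variables do not carry over. Pictures are saved under pics/ and viewed, and the job is handed in when it is done.

Besides the shell and the picture viewer there is one more tool, called after "Request:" as name(argument=value, ...), one argument or row to a line, values as JSON. drive_tool: Moves the arm, as the interface text tells. Its arguments: {"type":"object","properties":{"commands":{"type":"array"},"force":{"type":"number"}},"required":["commands"]}

```bash
ls; mkdir -p pics
python3 - <<'E'
from bench import robot, optics, workorder
import cv2
print(robot.sense())
for n in ["scene","top","wrist"]:
    im=optics.camera(n); cv2.imwrite(f"pics/{n}0.png",im[:,:,::-1]); print(n,optics.camera_params(n))
E
```

```text
pics
{'clock': 0.0, 'joint_pos': array([-1.33099672e+00,  2.87189721e-01,  1.57822960e+00,  2.11448824e-06,
        1.27859244e+00, -1.50022801e-01]), 'qvel': array([ 0.00099845,  0.00054444,  0.0007734 , -0.00135039, -0.00133595,
       -0.00113032]), 'joint_efforts': array([-8.47590900e-05, -4.05982769e+01, -2.92624515e+01, -1.44698020e-04,
        5.83354573e-03, -9.81108826e-06]), 'ee_pos': array([ 256.36708611, -623.68764215,  229.90266548]), 'eef_rot': array([-8.16789915e-04,  8.30668878e-01, -5.56765437e-01, -8.92118959e-04]), 'ft_force': array([-0.22022134,  0.05111687, -0.60439353]), 'ft_torque': array([-0.01341665, -0.02597395,  0.0299251 ]), 'opening': 85.24446111056338}
scene {'mtx': array([[507.3159546 ,   0.        , 320.2280211 ],
       [  0.        , 507.3159546 , 204.77482778],
       [  0.        ,   0.        ,   1.        ]]), 'k1': -0.02277700269084949, 'rvec': array([ 2.40407131,  0.71054256, -0.23903498]), 'tvec': array([-495.23868019, -194.6653979 , 1564.49006781])}
top {'mtx': array([[397.60901727,   0.        , 313.3071316 ],
       [  0.        , 397.60901727, 202.3934565 ],
       [  0.        ,   0.        ,   1.        ]]), 'k1': -0.09230980852189596, 'rvec': array([ 2.15772803, -2.21764166,  0.14342651]), 'tvec': array([  21.37680738,  547.10633553, 1060.42454619])}
wrist {'mtx': array([[347.58504946,   0.        , 319.36085854],
       [  0.        , 347.58504946, 201.69945397],
       [  0.        ,   0.        ,   1.        ]]), 'k1': -0.0001703589918404657, 'tool_from_camera': array([[ 9.99998670e-01,  1.36296406e-03,  8.95250064e-04,
         1.94715137e-01],
       [-1.57644325e-03,  9.48440379e-01,  3.16951673e-01,
        -8.27616442e+01],
       [-4.17097572e-04, -3.16952663e-01,  9.48441266e-01,
        -1.42653778e+02],
       [ 0.00000000e+00,  0.00000000e+00,  0.00000000e+00,
         1.00000000e+00]])}
```

View pics/scene0.png

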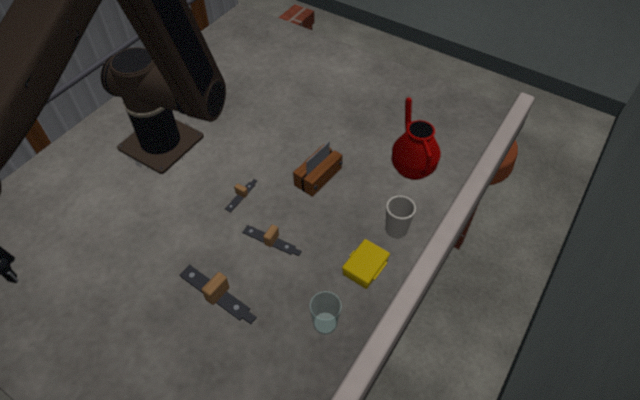

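View pics/top0.png

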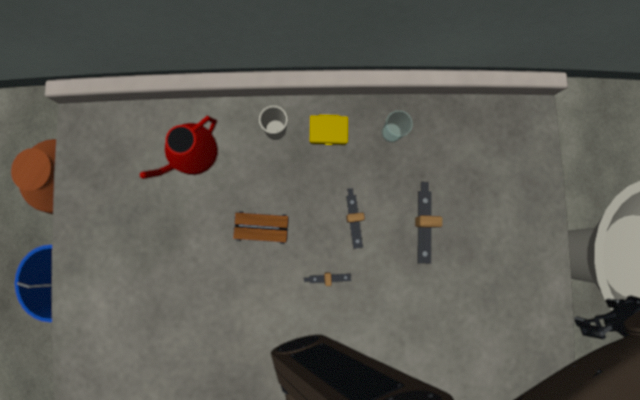

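View pics/wrist0.png

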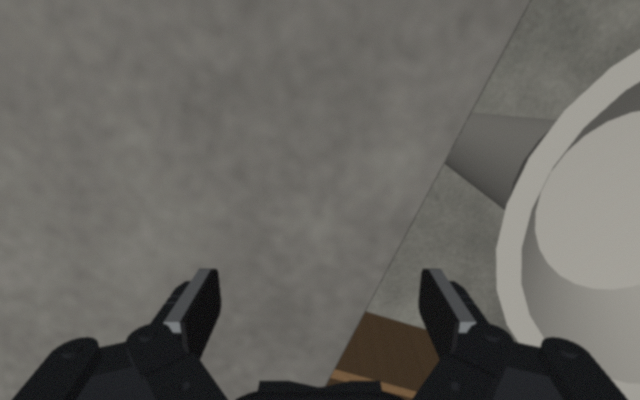

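The top view shows the block at about (261,227). The middle file's handle is at (355,218), with its narrow end up at (350,190). The small file is at (328,279) and the large one at (425,222). The bystanders stand along the wall, at row 150 and above.

```bash
cat > h.py <<'E'
import numpy as np, cv2
from bench import robot, optics, workorder
from scipy.spatial.transform import Rotation as R
def ray(name,uv,pose=None):
    p=optics.camera_params(name); K=p["mtx"]
    uv=np.atleast_2d(np.float64(uv))
    d=cv2.undistortPoints(uv[:,None],K,np.array([p["k1"],0,0,0,0.]))[:,0]
    d=np.c_[d,np.ones(len(d))]
    if name=="wrist":
        pos,q=pose; T=p["tool_from_camera"]; Rt=R.from_quat(np.r_[q[1:],q[0]]).as_matrix()
        return pos+Rt@T[:3,3], d@(Rt@T[:3,:3]).T
    Rm=cv2.Rodrigues(p["rvec"])[0]
    return -Rm.T@p["tvec"], d@Rm
def onz(name,uv,z,pose=None):
    o,d=ray(name,uv,pose); return o+d*((z-o[2])/d[:,2])[:,None]
def yaw(q): 
    M=R.from_quat(np.r_[q[1:],q[0]]).as_matrix(); return np.arctan2(M[1,0],M[0,0])
E
python3 - <<'E'
from h import *
im=cv2.imread("pics/top0.png")
c=im[180:300,225:445]; cv2.imwrite("pics/crop0.png",cv2.resize(c,None,fx=3.6,fy=3.6,interpolation=cv2.INTER_CUBIC))
hsv=cv2.cvtColor(im,cv2.COLOR_BGR2HSV)
m=cv2.inRange(hsv,(5,110,60),(20,255,255)); m[:180]=0
n,l,s,ce=cv2.connectedComponentsWithStats(m)
for i in range(1,n):
    if s[i][4]>15: print(s[i],ce[i], cv2.minAreaRect(np.argwhere(l==i)[:,::-1].astype(np.float32)))
g=cv2.cvtColor(im,cv2.COLOR_BGR2GRAY)
print(np.median(g[180:300]), g[218,330:380], g[200,340:365])
E
```

```text
[ 13 180  41  33 911] [ 36.99121844 193.38419319] ((33.0, 196.0), (32.0, 40.0), 90.0)
[235 213  53  15 594] [261.25084175 219.67508418] ((260.9733581542969, 219.88185119628906), (52.63948440551758, 11.692508697509766), 3.990912914276123)
[347 213  17   9 126] [355.07936508 216.96825397] ((355.07000732421875, 216.98997497558594), (7.636753559112549, 16.54629898071289), 81.8698959350586)
[416 216  26  11 264] [428.42045455 221.18560606] ((428.5, 221.0), (10.0, 25.0), 90.0)
[234 227  53  16 623] [260.02889246 234.06260032] ((259.94671630859375, 234.2637481689453), (52.63948440551758, 12.226094245910645), 3.990912914276123)
[325 273   6  13  70] [327.57142857 278.7       ] ((327.5, 279.0), (12.0, 5.0), 90.0)
105.0 [108 110 109 112 112 109 107 106 105 108 107 108 106 106 106  97  84  87
 104 114 117 118 116 116 117 116 115 116 114 114 114 112 109 103  96  98
 104 106 108 108 108 111 110 109 109 106 108 106 106 106] [106 107 107 107 106  99  84  66  58  62  78  92  92  81  64  64  81 101
 108 109 111 109 110 111 111]
```

View pics/crop0.png

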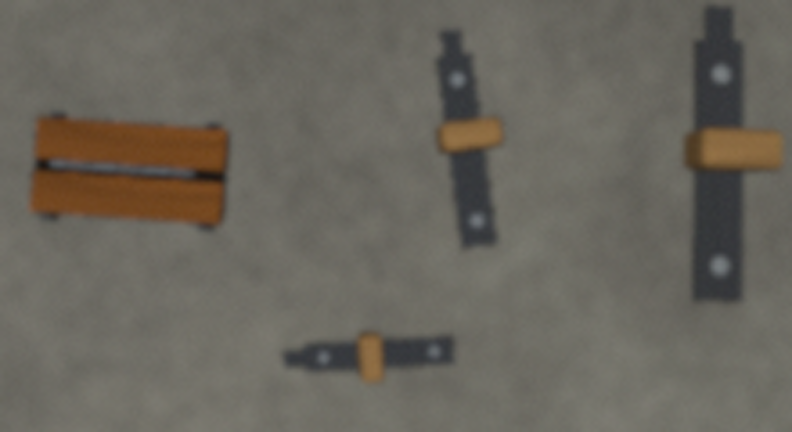

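Run:
```python
from h import *
im=cv2.imread("pics/top0.png"); g=cv2.cvtColor(im,cv2.COLOR_BGR2GRAY)
m=np.zeros_like(g); m[182:255,335:375]=(g[182:255,335:375]<82)*255
m=cv2.morphologyEx(m,cv2.MORPH_CLOSE,np.ones((3,3)))
p=np.argwhere(m>0)[:,::-1].astype(np.float32)
P=onz("top",p,6)[:,:2]; 
print("blade ext",cv2.fitLine(P.astype(np.float32),cv2.DIST_L2,0,.01,.01).ravel())
r=cv2.minAreaRect(P.astype(np.float32)); print(r)
# front/back ends from crop: front mid (452,31), rear mid (480,244); in /3.6 +(225,180)
e=np.array([[452,30],[480,245],[457,79],[477,221]])/3.6+[225-.36,180-.36]
E=onz("top",e,6); print(E, np.hypot(*(E[0]-E[1])[:2]), (E[0]+E[1])/2, np.arctan2(*(E[0]-E[1])[[1,0]]))
# handle top rect
h=cv2.minAreaRect(np.argwhere(cv2.inRange(cv2.cvtColor(im,cv2.COLOR_BGR2HSV),(5,110,60),(20,255,255))[205:225,340:370]>0)[:,::-1].astype(np.float32))
print("handle",onz("top",[np.array(h[0])+[340,205]],40))
# block corners top z=60
hsv=cv2.cvtColor(im,cv2.COLOR_BGR2HSV); m=cv2.inRange(hsv,(5,110,60),(20,255,255)); m2=np.zeros_like(m); m2[205:250,228:295]=m[205:250,228:295]
q=np.argwhere(m2>0)[:,::-1].astype(np.float32); Q=onz("top",q,60)[:,:2].astype(np.float32)
print("block",cv2.minAreaRect(Q))
k=np.array([[38,118],[228,127],[221,221],[33,210]])/3.6+[225-.36,180-.36]; K=onz("top",k,60);print(K,K.mean(0))
print("yaw from y-edges", [np.arctan2(-(K[0]-K[1])[0],(K[0]-K[1])[1]),np.arctan2(-(K[3]-K[2])[0],(K[3]-K[2])[1])])
s=np.array([[48,163],[195,176]])/3.6+[225-.36,180-.36]; print("slot",onz("top",s,60),onz("top",s,100))
# bystanders
for n,u in dict(cup=(275,126),soap=(329,129),tumb=(395,130),pot=(192,150)).items(): print(n,onz("top",[u],20)[0])
for n,u in dict(small=(328,279),big=(425,222)).items(): print(n,onz("top",[u],6)[0])
```

```text
blade ext [ 9.9509555e-01  9.8918170e-02  4.9925687e+02 -1.0538273e+02]
((503.6781005859375, -102.4216079711914), (167.96253967285156, 33.307430267333984), 5.914963722229004)
[[ 587.40165235  -99.0200556     6.        ]
 [ 420.20738625 -114.44737778    6.        ]
 [ 548.95405146 -101.45100022    6.        ]
 [ 438.68412397 -112.81667302    6.        ]] 167.90451121179686 [ 503.8045193  -106.73371669    6.        ] 0.0920112970214379
handle [[ 503.65302429 -104.80149822   40.        ]]
block ((482.4161682128906, 148.51634216308594), (138.65292358398438, 69.24547576904297), 84.57119750976562)
[[523.01749867 214.13110581  60.        ]
 [512.80140038  75.33111668  60.        ]
 [444.39462318  82.03605887  60.        ]
 [456.00279092 218.58254266  60.        ]] [484.05407829 147.520206    60.        ]
yaw from y-edges [np.float64(-0.07347053732682583), np.float64(-0.08480865599438783)]
slot [[489.91877755 207.20717678  60.        ]
 [477.63030476 100.21755493  60.        ]] [[488.1303352  201.01183922 100.        ]
 [476.31124034  98.10885756 100.        ]]
cup [766.03264047 107.38171243  20.        ]
soap [754.2588981 -43.990633   20.       ]
tumb [ 748.49056192 -231.75804571   20.        ]
pot [703.37822454 339.89104688  20.        ]
small [337.14470731 -28.56304018   6.        ]
big [ 485.82727692 -307.58384398    6.        ]
```

Request:
drive_tool(
  commands=[
    [8.5, 2.2, 4.6, 0, 0.13],
    [8.5, 4.4, 9.2, 0, 0.26],
    [8.5, 6.6, 13.8, 0, 0.39],
    [8.5, 8.8, 18.4, 0, 0.52],
    [8.5, 11, 23, 0, 0.65],
    [8.5, 13.2, 27.6, 0, 0.78],
    [8.5, 15.4, 32.2, 0, 0.9],
    [8.5, 17.6, 36.8, 0, 1.02],
    [8.5, 19.8, 41.4, 0, 1.14],
    [8.5, 22, 46, 0, 1.26],
  ],
  force=100,
)

```text
clock: 1.15
ee_pos: [472.3, -171.1, 230.1]
eef_rot: [-0.0, 0.999, 0.042, -0.001]
ft_force: [0.9, -0.5, -0.6]
opening: 84.9
```

Request:
drive_tool(
  commands=[
    [8.5, 2.0, 4.0, -2.5, 0.01],
    [8.5, 3.2, 6.5, -5, 0.01],
    [8.5, 3.2, 6.5, -5, 0.01],
    [8.5, 3.2, 6.5, -5, 0.01],
  ],
)

```text
clock: 1.55
ee_pos: [503.9, -105.5, 179.4]
eef_rot: [-0.0, 0.999, 0.048, -0.002]
ft_force: [-0.3, -0.3, -0.0]
opening: 85.2
```

Run:
```python
from h import *
s=robot.sense(); im=optics.camera("wrist")[:,:,::-1]; cv2.imwrite("pics/w1.png",im)
im2=optics.camera("top")[:,:,::-1]; cv2.imwrite("pics/t1.png",im2)
np.savez("w1.npz",p=s["ee_pos"],q=s["eef_rot"]); print(s["ee_pos"],yaw(s["eef_rot"]),s["qvel"],s["ft_force"])
```

```text
[ 503.87371364 -105.49621619  179.39928976] 0.09551399286704333 [-0.03354537 -0.01989322 -0.03371201 -0.00170178 -0.00163605 -0.0008168 ] [-0.34419244 -0.26417575 -0.04575638]
```

View pics/w1.png

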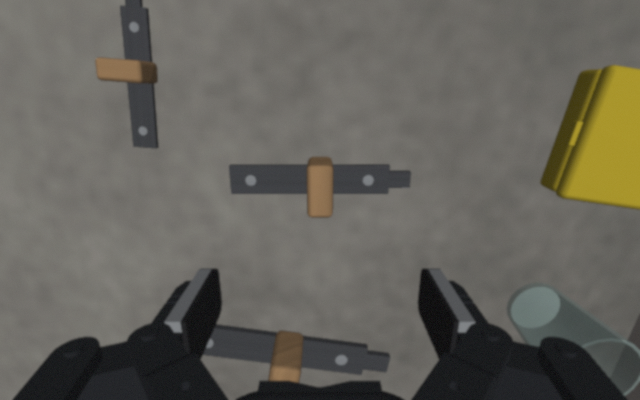

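The middle file is centred in the wrist view: blade from (230,179) to (410,179), handle around (320,187).

Run:
```python
from h import *
d=np.load("w1.npz"); pose=(d["p"],d["q"])
im=cv2.imread("pics/w1.png"); g=cv2.cvtColor(im,cv2.COLOR_BGR2GRAY); hsv=cv2.cvtColor(im,cv2.COLOR_BGR2HSV)
m=np.zeros_like(g); m[155:205,222:420]=(g[155:205,222:420]<75)*255
p=np.argwhere(m>0)[:,::-1].astype(np.float32); P=onz("wrist",p,6,pose)[:,:2].astype(np.float32)
r=cv2.minAreaRect(P); print(r)
b=cv2.inRange(hsv,(5,90,60),(20,255,255)); b2=np.zeros_like(b); b2[150:225,300:340]=b[150:225,300:340]
P2=onz("wrist",np.argwhere(b2>0)[:,::-1].astype(np.float32),48,pose)[:,:2].astype(np.float32)
print(cv2.minAreaRect(P2), )
```

```text
((504.9672546386719, -104.2660903930664), (167.75042724609375, 30.82619857788086), 5.60612678527832)
((504.7799987792969, -103.32614135742188), (20.43982696533203, 49.61823272705078), 6.223694324493408)
```

Request:
drive_tool(
  commands=[
    [8.5, 0.1, 0.15, -4, 0.0],
    [8.5, 0.1, 0.15, -8, 0.0],
    [8.5, 0.1, 0.15, -12, 0.0],
    [8.5, 0.1, 0.15, -15, 0.0],
    [8.5, 0.1, 0.15, -16.2, 0.0],
    [8.5, 0.1, 0.15, -16.7, 0],
    [8.5, 0.1, 0.15, -16.8, 0],
    [8.5, 0.1, 0.15, -16.8, 0],
  ],
)

```text
clock: 2.45
ee_pos: [507.1, -106.5, 15.0]
eef_rot: [0.001, 0.999, 0.046, 0.001]
ft_force: [0.4, -0.6, -0.1]
opening: 85.0
```

Request:
drive_tool(
  commands=[
    [2, 0, 0, 0, 0],
    [1.5, 0, 0, 0, 0],
    [1.5, 0, 0, 0, 0],
    [1.5, 0, 0, 0, 0],
    [1.5, 0, 0, 0, 0],
    [1.5, 0, 0, 0, 0],
    [1.5, 0, 0, 0, 0],
    [1.5, 0, 0, 0, 0],
  ],
)

```text
clock: 3.25
ee_pos: [507.4, -106.6, 15.5]
eef_rot: [0.001, 0.999, 0.046, 0.002]
ft_force: [-1.3, 1.0, 5.1]
opening: 20.7
```

Request:
drive_tool(
  commands=[
    [1.5, 0, 0, 1, 0],
    [1.5, 0, 0, 3, 0],
    [1.5, 0, 0, 6, 0],
    [1.5, 0, 0, 9, 0],
    [1.5, 0, 0, 12, 0],
    [1.5, 0, 0, 15, 0],
    [1.5, 0, 0, 16.5, 0],
    [1.5, 0, 0, 16.5, 0],
    [1.5, 0, 0, 16.5, 0],
  ],
  force=110,
)

```text
clock: 4.15
ee_pos: [506.5, -106.3, 179.0]
eef_rot: [0.001, 0.999, 0.046, 0.001]
ft_force: [0.0, 1.3, -2.6]
opening: 20.6
```

Run:
```python
from h import *
s=robot.sense(); im=optics.camera("wrist")[:,:,::-1]; cv2.imwrite("pics/w2.png",im)
s2=robot.sense()
print(s["ee_pos"],yaw(s["eef_rot"]),s["qvel"],s["ft_force"],s2["ft_force"],s2["ft_torque"],s["opening"])
```

```text
[ 506.53053422 -106.26624439  178.99886643] 0.09254307535453934 [-1.88546838e-03  2.07531128e-02  2.17059594e-02 -1.80339818e-05
  4.38171004e-03  1.10416332e-03] [ 0.01261771  1.32777919 -2.55088671] [-0.4158269  -0.36621651 -3.154219  ] [ 0.04131643  0.06254251 -0.00887558] 20.571743897682826
```

View pics/w2.png

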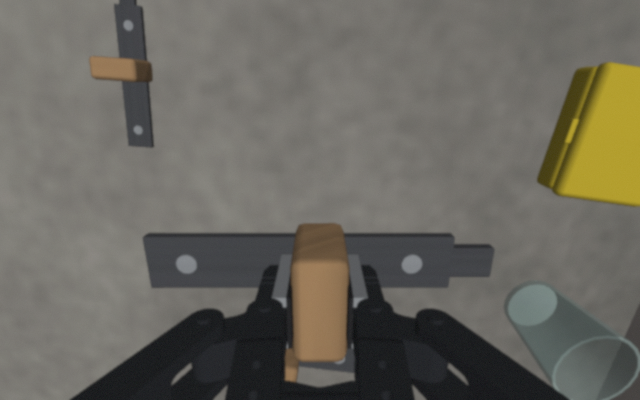

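Run:
```python
from h import *
im=cv2.imread("pics/scene0.png"); c=im[130:205,280:355]; cv2.imwrite("pics/c2.png",cv2.resize(c,None,fx=8,fy=8,interpolation=cv2.INTER_CUBIC))
im=cv2.imread("pics/top0.png"); c=im[205:250,228:295]; cv2.imwrite("pics/c3.png",cv2.resize(c,None,fx=10,fy=10,interpolation=cv2.INTER_CUBIC))
```

```text
(no output)
```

View pics/c2.png

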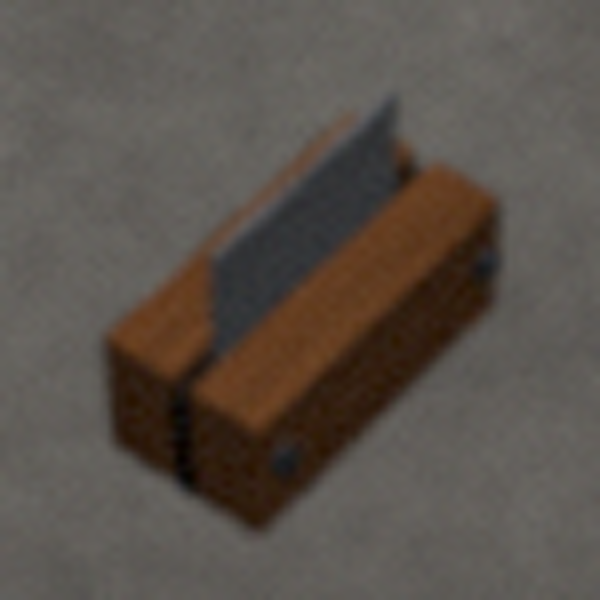

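View pics/c3.png

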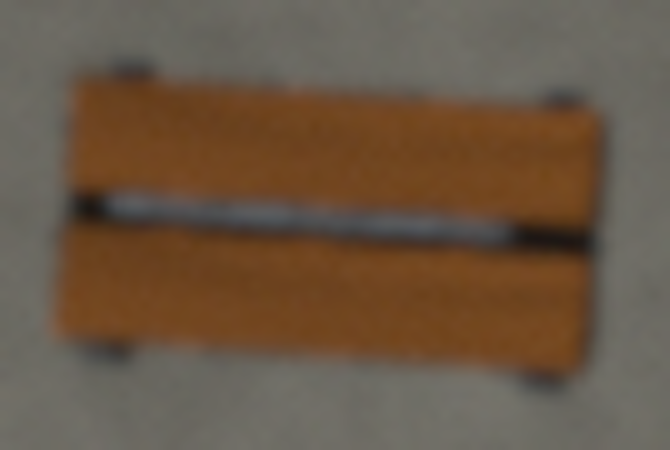

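Run:
```python
from h import *
t=np.array([[515,237],[105,206]])/10+[228-.45,205-.45]
s=np.array([[216,252],[397,97]])/8+[280-.45,130-.45]
P=[]
for a,b in zip(t,s):
    o1,d1=ray("top",a);o2,d2=ray("scene",b);d1=d1[0];d2=d2[0]
    x=np.linalg.lstsq(np.c_[d1,-d2],o2-o1,rcond=None)[0]
    p,q=o1+x[0]*d1,o2+x[1]*d2; print(p,q); P.append((p+q)/2)
P=np.array(P);dv=P[1]-P[0]; print(P.mean(0),np.linalg.norm(dv),np.arctan2(-dv[0],dv[1]))
# length based height
for z in (90,100,110,120): 
    T=onz("top",t,z); v=T[1]-T[0]; print(z,np.linalg.norm(v),np.arctan2(-v[0],v[1]),T.mean(0))
```

```text
[476.7828286   97.14602294 106.40634081] [480.81461087 100.39904521 106.71150533]
[487.62152791 201.11517202  98.12739225] [488.99652064 202.23677594  98.36157258]
[483.55387201 150.22425403 102.40170274] 103.67590732722171 -0.09215790425712012
90 104.91324392243365 -0.10164057630399692 [482.65759397 150.1865712   90.        ]
100 103.88186514919428 -0.10164057630399688 [482.26868013 149.15261496 100.        ]
110 102.85048637595486 -0.1016405763039969 [481.87976629 148.11865873 110.        ]
120 101.81910760271546 -0.10164057630399743 [481.49085245 147.0847025  120.        ]
```

Request:
drive_tool(
  commands=[
    [1.5, -1.1, 4, 0, -0.04],
    [1.5, -2.2, 8, 0, -0.08],
    [1.5, -3.3, 12, 0, -0.12],
    [1.5, -4.4, 16, 0, -0.16],
    [1.5, -5.5, 20, 0, -0.18],
    [1.5, -6.2, 24, 0, -0.18],
    [1.5, -6.7, 26, 0, -0.18],
    [1.5, -6.7, 26, 0, -0.18],
    [1.5, -6.7, 26, 0, -0.18],
  ],
)

```text
clock: 5.1
ee_pos: [438.1, 153.8, 176.4]
eef_rot: [0.001, 0.999, -0.043, -0.002]
ft_force: [0.1, -0.2, -3.0]
opening: 20.8
```

Run:
```python
from h import *
s=robot.sense(); im=optics.camera("top")[:,:,::-1]; cv2.imwrite("pics/t3.png",cv2.resize(im[150:300,180:420],None,fx=3,fy=3,interpolation=cv2.INTER_CUBIC))
s2=robot.sense()
print(s["ee_pos"],s2["ee_pos"],yaw(s2["eef_rot"]),s["eef_rot"],s["ft_force"],s2["ft_force"],s2["ft_torque"],s2["qvel"])
```

```text
[438.09556345 153.82187388 176.42370132] [438.52804772 153.33188287 176.82474763] -0.08743644616015632 [ 0.0010686   0.9990717  -0.04302845 -0.00177334] [ 0.10719067 -0.17547794 -2.97219118] [ 0.31893398  0.04507635 -2.86617931] [ 0.03732162  0.03511535 -0.02555856] [-0.01869716 -0.00649351 -0.00987508  0.00419046  0.00173329  0.0041536 ]
```

View pics/t3.png

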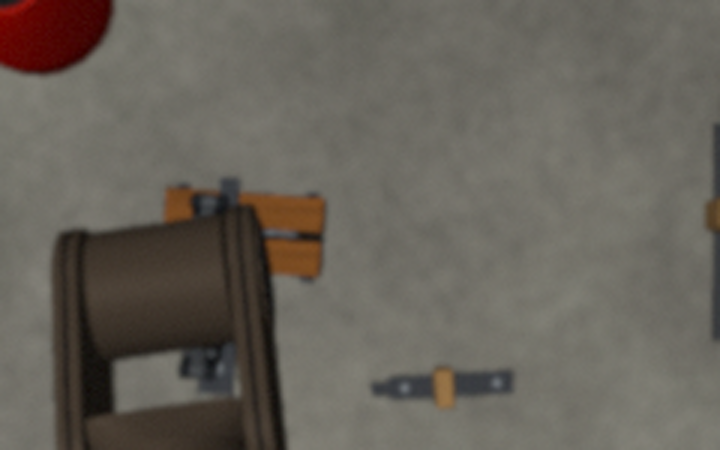

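Request:
drive_tool(
  commands=[
    [1.5, 0, 0, -1.5, 0],
    [1.5, 0, 0, -3, 0],
    [1.5, 0, 0, -3.8, 0],
    [1.5, 0, 0, -3.8, 0],
    [1.5, 0, 0, -3.8, 0],
    [1.5, 0, 0, -3.8, 0],
  ],
)

```text
clock: 5.75
ee_pos: [439.3, 153.1, 139.7]
eef_rot: [0.001, 0.999, -0.044, -0.001]
ft_force: [0.2, 0.8, -2.8]
opening: 20.6
```

Request:
drive_tool(
  commands=[
    [1.5, 0.1, 0, -0.2, 0],
    [1.5, 0.1, 0, -0.3, 0],
    [1.5, 0.1, 0, -0.3, 0],
  ],
)

```text
clock: 6.05
ee_pos: [440.3, 153.2, 136.7]
eef_rot: [0.001, 0.999, -0.044, -0.001]
ft_force: [-0.5, -0.3, -2.4]
opening: 20.5
```

Request:
drive_tool(
  commands=[
    [1.5, 0, 0, -0.1, 0],
    [1.5, 0, 0, -0.2, 0],
    [1.5, 0, 0, -0.2, 0],
  ],
)

```text
clock: 6.35
ee_pos: [440.2, 153.2, 134.5]
eef_rot: [0.001, 0.999, -0.044, -0.001]
ft_force: [0.1, 0.1, -2.8]
opening: 20.4
```

Request:
drive_tool(
  commands=[
    [1.5, 0, 0, -0.15, 0],
    [1.5, 0, 0, -0.3, 0],
    [1.5, 0, 0, -0.3, 0],
  ],
)

```text
clock: 6.65
ee_pos: [439.9, 153.2, 131.2]
eef_rot: [0.001, 0.999, -0.044, -0.001]
ft_force: [-0.1, 0.2, -2.5]
opening: 20.5
```

Request:
drive_tool(
  commands=[
    [1.5, 0, 0, -0.1, 0],
    [1.5, 0, 0, -0.2, 0],
    [1.5, 0, 0, -0.2, 0],
  ],
)

```text
clock: 6.95
ee_pos: [439.8, 153.2, 129.0]
eef_rot: [0.001, 0.999, -0.044, -0.001]
ft_force: [-0.2, 0.6, -2.7]
opening: 20.3
```

Request:
drive_tool(
  commands=[
    [1.5, 0, 0, -0.1, 0],
    [1.5, 0, 0, -0.15, 0],
    [1.5, 0, 0, -0.15, 0],
  ],
)

```text
clock: 7.25
ee_pos: [439.7, 153.1, 127.4]
eef_rot: [0.001, 0.999, -0.044, -0.001]
ft_force: [1.1, -0.1, -2.9]
opening: 20.6
```

Request:
drive_tool(
  commands=[
    [1.5, 0, 0, -0.05, 0],
    [1.5, 0, 0, -0.1, 0],
    [1.5, 0, 0, -0.1, 0],
  ],
)

```text
clock: 7.55
ee_pos: [439.6, 153.1, 126.3]
eef_rot: [0.001, 0.999, -0.044, -0.001]
ft_force: [1.1, -0.6, -2.4]
opening: 20.7
```

Underside is now about 111 mm; I'll creep down one millimetre at a time.

Request:
drive_tool(
  commands=[
    [1.5, 0, 0, -0.05, 0],
    [1.5, 0, 0, -0.1, 0],
    [1.5, 0, 0, -0.1, 0],
  ],
)

```text
clock: 7.85
ee_pos: [439.6, 153.1, 125.2]
eef_rot: [0.001, 0.999, -0.044, -0.002]
ft_force: [-0.1, 0.4, -3.0]
opening: 20.5
```

Request:
drive_tool(
  commands=[
    [1.5, 0, 0, -0.1, 0],
    [1.5, 0, 0, -0.1, 0],
  ],
)

```text
clock: 8.05
ee_pos: [439.5, 153.1, 124.0]
eef_rot: [0.001, 0.999, -0.044, -0.002]
ft_force: [-1.1, 0.6, -1.7]
opening: 20.3
```

Request:
drive_tool(
  commands=[
    [1.5, 0, 0, -0.1, 0],
    [1.5, 0, 0, -0.1, 0],
  ],
)

```text
clock: 8.25
ee_pos: [439.7, 153.1, 123.2]
eef_rot: [0.001, 0.999, -0.044, -0.001]
ft_force: [0.2, 0.1, -1.4]
opening: 20.7
```

Request:
drive_tool(
  commands=[
    [1.5, 0, 0, -0.1, 0],
    [1.5, 0, 0, -0.1, 0],
  ],
)

```text
clock: 8.45
ee_pos: [440.1, 153.1, 122.8]
eef_rot: [0.001, 0.999, -0.044, -0.001]
ft_force: [-1.1, -0.8, 1.5]
opening: 20.7
```

Request:
drive_tool(
  commands=[
    [1.5, 0, 0, -0.04, 0],
    [1.5, 0, 0, -0.04, 0],
  ],
)

```text
clock: 8.65
ee_pos: [440.3, 153.1, 122.7]
eef_rot: [0.001, 0.999, -0.044, -0.001]
ft_force: [-0.5, 0.2, 1.4]
opening: 20.3
```

Run:
```python
from h import *
s=robot.sense(); print(s["ee_pos"],s["ft_force"],s["ft_torque"])
```

```text
[440.29777847 153.13619347 122.72072258] [-0.45662039  0.1935043   1.40721404] [-0.08826293  0.05967809 -0.00311832]
```

Request:
drive_tool(
  commands=[
    [1.5, 0, 0, -0.08, 0],
    [1.5, 0, 0, -0.1, 0],
  ],
)

```text
clock: 8.85
ee_pos: [440.7, 153.1, 122.3]
eef_rot: [0.001, 0.999, -0.044, -0.0]
ft_force: [-1.1, -1.2, 4.8]
opening: 20.4
```

Request:
drive_tool(
  commands=[
    [1.5, 0, 0, -0.1, 0],
    [1.5, 0, 0, -0.1, 0],
  ],
)

```text
clock: 9.05
ee_pos: [441.1, 153.2, 122.0]
eef_rot: [0.001, 0.999, -0.044, 0.0]
ft_force: [-2.6, -0.7, 5.4]
opening: 20.7
```

Request:
drive_tool(
  commands=[
    [1.5, 0.5, -0.05, -0.09, 0],
    [1.5, 1.2, -0.1, -0.09, 0],
  ],
)

```text
clock: 9.25
ee_pos: [452.2, 152.5, 121.6]
eef_rot: [0.001, 0.999, -0.044, -0.002]
ft_force: [-6.4, 0.3, 8.4]
opening: 20.9
```

Request:
drive_tool(
  commands=[
    [1.5, 0.8, -0.07, -0.02, 0],
    [1.5, 1.6, -0.15, -0.02, 0],
  ],
)

```text
clock: 9.45
ee_pos: [467.4, 151.4, 121.9]
eef_rot: [0.001, 0.999, -0.044, -0.003]
ft_force: [-6.1, 0.6, 7.0]
opening: 20.6
```

Request:
drive_tool(
  commands=[
    [1.5, 0.8, -0.07, -0.03, 0],
    [1.5, 1.6, -0.15, -0.03, 0],
  ],
)

```text
clock: 9.65
ee_pos: [482.5, 150.3, 121.8]
eef_rot: [0.0, 0.999, -0.044, -0.005]
ft_force: [-5.5, 0.1, 6.4]
opening: 20.6
```

Request:
drive_tool(
  commands=[
    [1.5, 0.8, -0.07, -0.03, 0],
    [1.5, 1.6, -0.15, -0.03, 0],
  ],
)

```text
clock: 9.85
ee_pos: [497.3, 149.1, 121.7]
eef_rot: [0.0, 0.999, -0.044, -0.008]
ft_force: [-4.7, 0.3, 6.6]
opening: 20.7
```

Request:
drive_tool(
  commands=[
    [1.5, 0.8, -0.07, -0.04, 0],
    [1.5, 1.6, -0.15, -0.04, 0],
  ],
)

```text
clock: 10.05
ee_pos: [512.0, 148.0, 121.3]
eef_rot: [-0.0, 0.999, -0.044, -0.01]
ft_force: [-5.0, 0.4, 6.9]
opening: 20.6
```

Request:
drive_tool(
  commands=[
    [1.5, 0.8, -0.07, -0.04, 0],
    [1.5, 1.3, -0.12, -0.04, 0],
  ],
)

```text
clock: 10.25
ee_pos: [523.9, 147.1, 120.9]
eef_rot: [-0.0, 0.999, -0.044, -0.013]
ft_force: [-4.8, 0.2, 5.1]
opening: 21.0
```

Request:
drive_tool(
  commands=[
    [1.5, 0.1, 0, 1.0, 0],
    [1.5, 0.1, 0, 2.2, 0],
    [1.5, -1, 0.1, 2.5, 0],
    [1.5, -4, 0.3, 2.5, 0],
    [1.5, -7, 0.5, 2.5, 0],
    [1.5, -8.5, 0.65, 2.5, 0],
    [1.5, -8.5, 0.65, 2.5, 0],
    [1.5, -8.5, 0.65, 2.5, 0],
  ],
)

```text
clock: 11.05
ee_pos: [438.8, 153.7, 146.2]
eef_rot: [-0.0, 0.999, -0.044, -0.012]
ft_force: [-0.1, 0.4, -2.8]
opening: 20.5
```

Run:
```python
from h import *
s=robot.sense(); im=optics.camera("wrist")[:,:,::-1]; cv2.imwrite("pics/w4.png",im)
im=optics.camera("scene")[:,:,::-1]; cv2.imwrite("pics/s4.png",cv2.resize(im[60:260,200:440],None,fx=3,fy=3,interpolation=cv2.INTER_CUBIC))
s2=robot.sense()
print(s["ee_pos"],s2["ee_pos"],yaw(s2["eef_rot"]),s2["eef_rot"],s["ft_force"],s2["ft_force"],s2["ft_torque"])
```

```text
[438.83067122 153.66454754 146.21719503] [439.692744   153.52983971 146.39383385] -0.08795228980371478 [-3.07393332e-04  9.98957557e-01 -4.39557564e-02 -1.23124188e-02] [-0.12282523  0.37617171 -2.80314347] [-0.06481726 -0.3056207  -2.10390082] [-0.03806661 -0.07766977  0.03107038]
```

View pics/w4.png

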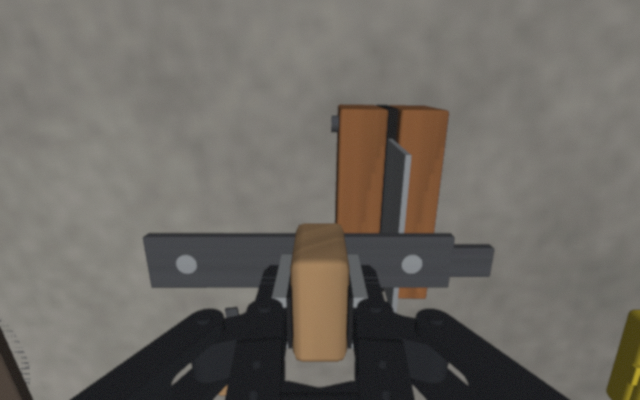

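View pics/s4.png

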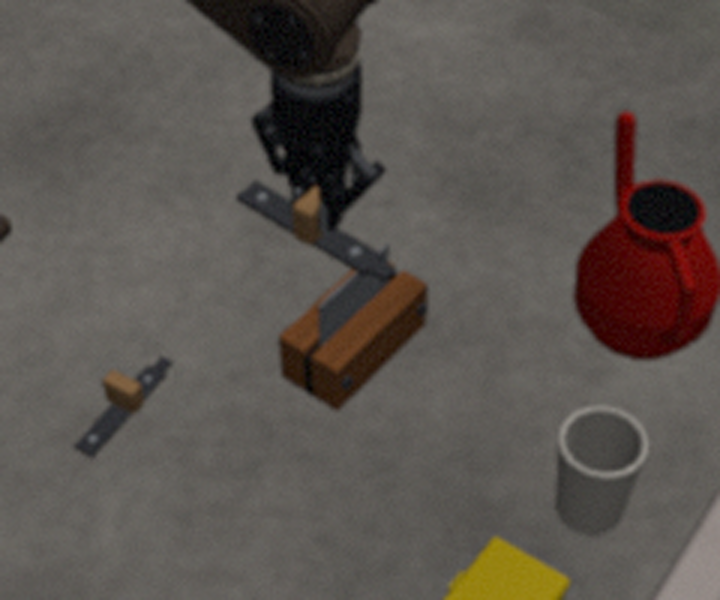

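The wrist view shows the file unmoved in the grip, with its blade spanning (145–492, 260). The plate edge is upright near column 403. The scene view shows the file held clear of the edge, so the second stroke comes next.

Request:
drive_tool(
  commands=[
    [1.5, 0, 0, -0.8, 0],
    [1.5, 0, 0, -1.5, 0],
    [1.5, 0, 0, -1.8, 0],
    [1.5, 0, 0, -1.9, 0],
    [1.5, 0, 0, -1.9, 0],
  ],
)

```text
clock: 11.65
ee_pos: [439.5, 153.5, 126.9]
eef_rot: [-0.0, 0.999, -0.044, -0.013]
ft_force: [0.4, 0.5, -3.0]
opening: 20.5
```

Request:
drive_tool(
  commands=[
    [1.5, 0, 0, -0.05, 0],
    [1.5, 0, 0, -0.1, 0],
  ],
)

```text
clock: 11.85
ee_pos: [439.8, 153.5, 126.1]
eef_rot: [-0.0, 0.999, -0.044, -0.013]
ft_force: [-0.1, 0.6, -1.8]
opening: 20.8
```

Request:
drive_tool(
  commands=[
    [1.5, 0, 0, -0.1, 0],
    [1.5, 0, 0, -0.1, 0],
  ],
)

```text
clock: 12.05
ee_pos: [439.7, 153.5, 125.1]
eef_rot: [-0.0, 0.999, -0.044, -0.013]
ft_force: [-0.9, 0.2, -2.6]
opening: 20.8
```

Request:
drive_tool(
  commands=[
    [1.5, 0, 0, -0.1, 0],
    [1.5, 0, 0, -0.1, 0],
  ],
)

```text
clock: 12.25
ee_pos: [439.9, 153.5, 124.2]
eef_rot: [-0.0, 0.999, -0.044, -0.012]
ft_force: [0.3, -0.9, -1.9]
opening: 20.6
```

Request:
drive_tool(
  commands=[
    [1.5, 0, 0, -0.1, 0],
    [1.5, 0, 0, -0.1, 0],
  ],
)

```text
clock: 12.45
ee_pos: [440.3, 153.5, 123.8]
eef_rot: [-0.0, 0.999, -0.044, -0.012]
ft_force: [-1.0, 0.6, 0.7]
opening: 20.7
```

Request:
drive_tool(
  commands=[
    [1.5, 0, 0, -0.08, 0],
    [1.5, 0, 0, -0.08, 0],
  ],
)

```text
clock: 12.65
ee_pos: [440.7, 153.6, 123.5]
eef_rot: [-0.0, 0.999, -0.044, -0.011]
ft_force: [-1.4, -0.1, 2.1]
opening: 20.7
```

Request:
drive_tool(
  commands=[
    [1.5, -0.1, 0, -0.1, 0],
    [1.5, -0.1, 0, -0.1, 0],
  ],
)

```text
clock: 12.85
ee_pos: [440.3, 153.6, 123.2]
eef_rot: [-0.0, 0.999, -0.044, -0.01]
ft_force: [-0.8, -0.4, 3.7]
opening: 20.5
```

Request:
drive_tool(
  commands=[
    [1.5, 0, 0, -0.1, 0],
    [1.5, 0, 0, -0.1, 0],
  ],
)

```text
clock: 13.05
ee_pos: [440.8, 153.6, 122.9]
eef_rot: [-0.0, 0.999, -0.044, -0.01]
ft_force: [-1.0, -1.3, 5.6]
opening: 20.6
```

Request:
drive_tool(
  commands=[
    [1.5, 0.5, -0.05, -0.07, 0],
    [1.5, 1.3, -0.11, -0.07, 0],
  ],
)

```text
clock: 13.25
ee_pos: [452.6, 152.8, 122.5]
eef_rot: [-0.001, 0.999, -0.044, -0.012]
ft_force: [-5.3, 0.6, 8.0]
opening: 20.6
```

Request:
drive_tool(
  commands=[
    [1.5, 0.8, -0.07, -0.04, 0],
    [1.5, 1.6, -0.15, -0.05, 0],
  ],
)

```text
clock: 13.45
ee_pos: [467.5, 151.7, 122.3]
eef_rot: [-0.001, 0.999, -0.044, -0.014]
ft_force: [-5.3, 0.4, 6.7]
opening: 20.6
```

Request:
drive_tool(
  commands=[
    [1.5, 0.8, -0.07, -0.04, 0],
    [1.5, 1.6, -0.15, -0.05, 0],
  ],
)

```text
clock: 13.65
ee_pos: [482.3, 150.6, 121.9]
eef_rot: [-0.001, 0.999, -0.044, -0.017]
ft_force: [-4.8, 0.2, 7.3]
opening: 20.5
```

Request:
drive_tool(
  commands=[
    [1.5, 0.8, -0.07, -0.05, 0],
    [1.5, 1.6, -0.15, -0.06, 0],
  ],
)

```text
clock: 13.85
ee_pos: [496.9, 149.5, 121.4]
eef_rot: [-0.001, 0.999, -0.044, -0.019]
ft_force: [-4.9, 0.2, 6.6]
opening: 20.5
```

Request:
drive_tool(
  commands=[
    [1.5, 0.8, -0.07, -0.05, 0],
    [1.5, 1.6, -0.15, -0.07, 0],
  ],
)

```text
clock: 14.05
ee_pos: [511.4, 148.3, 120.7]
eef_rot: [-0.001, 0.999, -0.044, -0.022]
ft_force: [-4.1, 1.1, 6.7]
opening: 20.9
```

Request:
drive_tool(
  commands=[
    [1.5, 0.8, -0.07, -0.06, 0],
    [1.5, 1.3, -0.12, -0.07, 0],
  ],
)

```text
clock: 14.25
ee_pos: [523.0, 147.4, 119.9]
eef_rot: [-0.002, 0.999, -0.044, -0.025]
ft_force: [-4.1, 0.4, 6.5]
opening: 20.7
```

Request:
drive_tool(
  commands=[
    [1.5, 0.1, 0, 1.0, 0],
    [1.5, 0.1, 0, 2.2, 0],
    [1.5, -1, 0.1, 2.5, 0],
    [1.5, -4, 0.3, 2.5, 0],
    [1.5, -7, 0.5, 2.5, 0],
    [1.5, -8.5, 0.65, 2.5, 0],
    [1.5, -8.5, 0.65, 2.5, 0],
    [1.5, -8.5, 0.65, 2.5, 0],
  ],
)

```text
clock: 15.05
ee_pos: [437.8, 154.0, 145.2]
eef_rot: [-0.002, 0.999, -0.044, -0.025]
ft_force: [-0.7, 0.7, -1.9]
opening: 20.3
```

Request:
drive_tool(
  commands=[
    [1.5, 0.1, 0, -0.8, 0],
    [1.5, 0.1, 0, -1.4, 0],
    [1.5, 0.1, 0, -1.7, 0],
    [1.5, 0.1, 0, -1.7, 0],
  ],
)

```text
clock: 15.45
ee_pos: [438.4, 153.8, 127.0]
eef_rot: [-0.001, 0.999, -0.044, -0.026]
ft_force: [0.0, 0.9, -1.5]
opening: 20.6
```

Request:
drive_tool(
  commands=[
    [1.5, 0.1, 0, -0.05, 0],
    [1.5, 0.1, 0, -0.1, 0],
  ],
)

```text
clock: 15.65
ee_pos: [439.7, 153.8, 126.0]
eef_rot: [-0.001, 0.999, -0.044, -0.026]
ft_force: [0.1, -0.4, -2.4]
opening: 21.1
```

Request:
drive_tool(
  commands=[
    [1.5, 0, 0, -0.1, 0],
    [1.5, 0, 0, -0.1, 0],
  ],
)

```text
clock: 15.85
ee_pos: [440.1, 153.8, 125.4]
eef_rot: [-0.001, 0.999, -0.044, -0.026]
ft_force: [-0.1, -0.3, -0.6]
opening: 20.7
```

Request:
drive_tool(
  commands=[
    [1.5, 0, 0, -0.1, 0],
    [1.5, 0, 0, -0.1, 0],
  ],
)

```text
clock: 16.05
ee_pos: [440.4, 153.8, 124.9]
eef_rot: [-0.001, 0.999, -0.044, -0.025]
ft_force: [-1.1, -0.3, 0.6]
opening: 20.7
```

Request:
drive_tool(
  commands=[
    [1.5, 0, 0, -0.1, 0],
    [1.5, 0, 0, -0.1, 0],
  ],
)

```text
clock: 16.25
ee_pos: [440.8, 153.8, 124.6]
eef_rot: [-0.001, 0.999, -0.044, -0.025]
ft_force: [-0.9, 0.2, 3.1]
opening: 20.6
```

Request:
drive_tool(
  commands=[
    [1.5, -0.1, 0, -0.11, 0],
    [1.5, -0.1, 0, -0.11, 0],
  ],
)

```text
clock: 16.45
ee_pos: [440.5, 153.9, 124.3]
eef_rot: [-0.001, 0.999, -0.044, -0.024]
ft_force: [-1.5, -1.3, 5.0]
opening: 20.4
```

Request:
drive_tool(
  commands=[
    [1.5, 0.5, -0.05, -0.08, 0],
    [1.5, 1.3, -0.11, -0.09, 0],
  ],
)

```text
clock: 16.65
ee_pos: [452.8, 153.1, 123.7]
eef_rot: [-0.002, 0.999, -0.044, -0.025]
ft_force: [-3.9, 0.7, 5.3]
opening: 20.3
```

Request:
drive_tool(
  commands=[
    [1.5, 0.8, -0.07, -0.06, 0],
    [1.5, 1.6, -0.15, -0.08, 0],
  ],
)

```text
clock: 16.85
ee_pos: [468.2, 151.9, 123.1]
eef_rot: [-0.002, 0.999, -0.044, -0.026]
ft_force: [-3.5, 0.4, 4.9]
opening: 20.4
```

Request:
drive_tool(
  commands=[
    [1.5, 0.8, -0.07, -0.06, 0],
    [1.5, 1.6, -0.15, -0.08, 0],
  ],
)

```text
clock: 17.05
ee_pos: [483.5, 150.7, 122.3]
eef_rot: [-0.002, 0.999, -0.044, -0.028]
ft_force: [-3.3, -0.1, 5.6]
opening: 20.1
```

Request:
drive_tool(
  commands=[
    [1.5, 0.8, -0.07, -0.07, 0],
    [1.5, 1.6, -0.15, -0.1, 0],
  ],
)

```text
clock: 17.25
ee_pos: [498.6, 149.5, 121.3]
eef_rot: [-0.002, 0.999, -0.044, -0.03]
ft_force: [-2.9, 0.7, 5.0]
opening: 20.7
```

Request:
drive_tool(
  commands=[
    [1.5, 0.8, -0.07, -0.08, 0],
    [1.5, 1.6, -0.15, -0.12, 0],
  ],
)

```text
clock: 17.45
ee_pos: [513.6, 148.3, 120.2]
eef_rot: [-0.003, 0.999, -0.044, -0.032]
ft_force: [-3.8, 0.7, 4.4]
opening: 20.6
```

Request:
drive_tool(
  commands=[
    [1.5, 0.8, -0.07, -0.09, 0],
    [1.5, 1.3, -0.12, -0.1, 0],
  ],
)

```text
clock: 17.65
ee_pos: [525.7, 147.4, 119.2]
eef_rot: [-0.003, 0.998, -0.044, -0.035]
ft_force: [-3.0, -0.3, 5.7]
opening: 20.5
```

Third stroke is done: about 8 N of press and 3 N or more of drag, through to +42 mm. Now I lift the file and carry it back.

Request:
drive_tool(
  commands=[
    [1.5, 0.1, 0, 1.2, 0],
    [1.5, 0.1, 0, 3, 0],
    [1.5, 0.1, 0, 4.5, 0],
    [1.5, -0.2, -4, 5, 0.04],
    [1.5, -0.5, -8, 5, 0.08],
    [1.5, -0.9, -12, 5, 0.12],
    [1.5, -1.3, -16, 5, 0.16],
    [1.5, -1.7, -20, 5, 0.18],
    [1.5, -2, -24, 5, 0.18],
    [1.5, -2, -25.3, 5, 0.18],
  ],
)

```text
clock: 18.65
ee_pos: [505.2, -108.7, 169.5]
eef_rot: [0.001, 0.998, 0.044, -0.035]
ft_force: [-0.2, 0.1, -2.5]
opening: 20.7
```

Request:
drive_tool(
  commands=[
    [1.5, 0, 0, 0, 0],
    [1.5, 0, 0, 0, 0],
    [1.5, 0, 0, 0, 0],
  ],
)

```text
clock: 18.95
ee_pos: [505.2, -107.4, 169.4]
eef_rot: [0.001, 0.998, 0.045, -0.035]
ft_force: [0.1, -0.8, -2.3]
opening: 20.6
```

Run:
```python
from h import *
s=robot.sense(); im=optics.camera("wrist")[:,:,::-1]; cv2.imwrite("pics/w5.png",im)
im=optics.camera("scene")[:,:,::-1]; cv2.imwrite("pics/s5.png",im)
s2=robot.sense()
print(s2["ee_pos"],yaw(s2["eef_rot"]),s2["eef_rot"],s2["ft_force"])
```

```text
[ 505.27055153 -107.33598988  169.4231162 ] 0.09086451878231282 [ 6.74405500e-04  9.98369223e-01  4.53581563e-02 -3.46565632e-02] [-0.02768478 -0.0769154  -2.78506817]
```

View pics/w5.png

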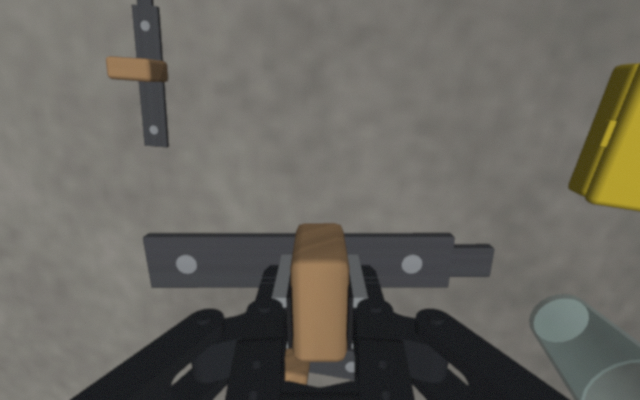

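View pics/s5.png

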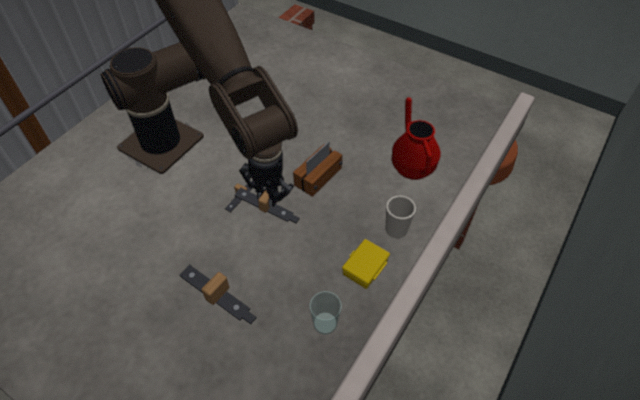

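The file has not shifted in the fingers, and the bystanders and plate look unchanged. Lowering it now.

Request:
drive_tool(
  commands=[
    [1.5, 0, 0.2, -4, 0],
    [1.5, 0, 0.2, -8, 0],
    [1.5, 0, 0.2, -11.5, 0],
    [1.5, 0, 0.2, -13.5, 0],
    [1.5, 0, 0.2, -14.3, 0],
    [1.5, 0, 0.2, -14.4, 0],
    [1.5, 0, 0.2, -14.4, 0],
  ],
)

```text
clock: 19.75
ee_pos: [506.4, -105.3, 26.6]
eef_rot: [0.001, 0.998, 0.046, -0.034]
ft_force: [-0.1, -0.3, -2.1]
opening: 20.7
```

Request:
drive_tool(
  commands=[
    [1.5, 0, 0, -0.1, 0],
    [1.5, 0, 0, -0.2, 0],
    [1.5, 0, 0, -0.2, 0],
  ],
)

```text
clock: 20.05
ee_pos: [507.0, -105.6, 25.4]
eef_rot: [0.001, 0.998, 0.046, -0.033]
ft_force: [0.2, -0.1, -2.6]
opening: 20.7
```

Request:
drive_tool(
  commands=[
    [1.5, 0, 0, -0.1, 0],
    [1.5, 0, 0, -0.2, 0],
    [1.5, 0, 0, -0.2, 0],
  ],
)

```text
clock: 20.35
ee_pos: [506.8, -105.6, 23.3]
eef_rot: [0.001, 0.998, 0.046, -0.033]
ft_force: [-0.0, 0.3, -2.7]
opening: 20.4
```

Request:
drive_tool(
  commands=[
    [1.5, 0, 0, -0.1, 0],
    [1.5, 0, 0, -0.2, 0],
    [1.5, 0, 0, -0.2, 0],
  ],
)

```text
clock: 20.65
ee_pos: [506.7, -105.5, 21.2]
eef_rot: [0.001, 0.998, 0.046, -0.033]
ft_force: [-0.0, 0.7, -2.5]
opening: 20.4
```

Request:
drive_tool(
  commands=[
    [1.5, 0, 0, -0.1, 0],
    [1.5, 0, 0, -0.2, 0],
    [1.5, 0, 0, -0.2, 0],
  ],
)

```text
clock: 20.95
ee_pos: [506.8, -105.7, 20.7]
eef_rot: [0.001, 0.998, 0.046, -0.034]
ft_force: [-6.7, 1.0, 7.5]
opening: 20.5
```

Request:
drive_tool(
  commands=[
    [2.4, 0, 0, 0, 0],
    [2.8, 0, 0, 0, 0],
    [3.5, 0, 0, 0, 0],
    [5, 0, 0, 0, 0],
    [7, 0, 0, 0, 0],
    [7, 0, 0, 0, 0],
    [7, 0, 0, 0, 0],
  ],
  force=30,
)

```text
clock: 21.65
ee_pos: [506.8, -105.7, 20.6]
eef_rot: [0.001, 0.998, 0.046, -0.034]
ft_force: [0.3, -0.1, 0.5]
opening: 70.0
```

Request:
drive_tool(
  commands=[
    [7, 0, 0, 1, 0],
    [7, 0, 0, 4, 0],
    [7, 0, 0, 8, 0],
    [7, 0, 0, 12, 0],
    [7, 0, 0, 16, 0],
    [7, 0, 0, 16, 0],
  ],
)

```text
clock: 22.25
ee_pos: [510.7, -107.2, 188.6]
eef_rot: [0.004, 0.999, 0.046, -0.027]
ft_force: [1.1, -0.1, 0.5]
opening: 70.2
```

Run:
```python
from h import *
s=robot.sense(); im=optics.camera("wrist")[:,:,::-1].copy(); cv2.imwrite("pics/w6.png",im)
im2=optics.camera("scene")[:,:,::-1]; cv2.imwrite("pics/s6.png",im2)
pose=(s["ee_pos"],s["eef_rot"]); print(pose,s["opening"])
g=cv2.cvtColor(im,cv2.COLOR_BGR2GRAY); m=np.zeros_like(g); m[140:215,215:430]=(g[140:215,215:430]<75)*255
P=onz("wrist",np.argwhere(m>0)[:,::-1].astype(np.float32),6,pose)[:,:2].astype(np.float32); print(cv2.minAreaRect(P))
```

```text
(array([ 510.6640336 , -107.19488884,  188.63359565]), array([ 0.00435324,  0.99856117,  0.04595679, -0.0272876 ])) 70.17131185070377
((509.2040710449219, -103.72264099121094), (167.65481567382812, 30.893001556396484), 5.273189067840576)
```

View pics/w6.png

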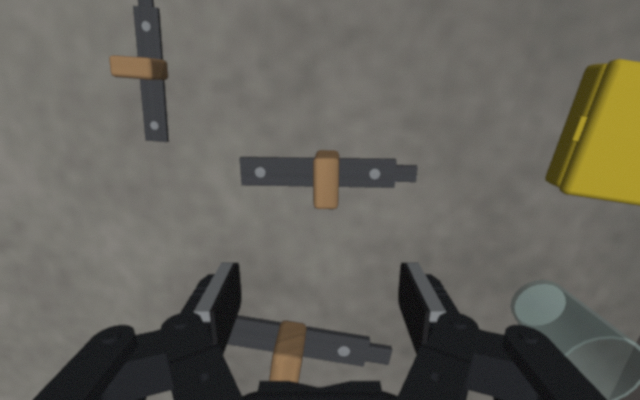

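View pics/s6.png

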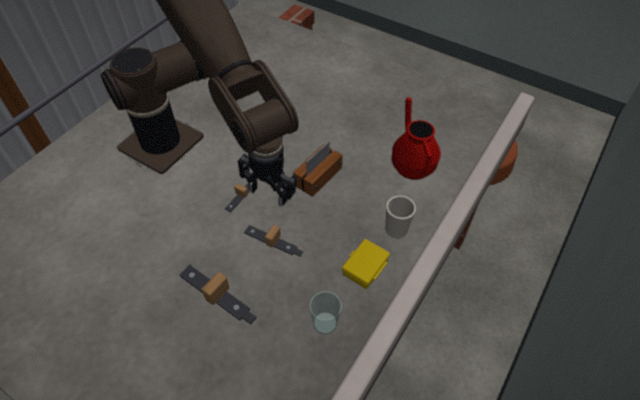

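The file lies flat at about (509,-104), 4 mm from where it started. The fingers are clear and the bystanders have not moved.

```bash
python3 -c "
from bench import workorder; print(workorder.close_job())"
```

```text
the job is handed in; nothing more can be done
None
```

I gave the plate's edge three forward strokes with the middle file, laid the file back, released it and handed the job in at about 22 s. I got no verdict.

- **Strokes:** I found the edge by feel at about 108 mm above the ledge. Each stroke ran the grip point from about 41 mm short of the edge to about 41 mm past it. The press read about 7 to 11 N at the end of each move, 11.2 N the highest, with 3 to 6 N of forward drag. I had no force readings while a move was running. I lifted the file clear before each return.
- **Where it lies:** In the last wrist picture the file lies flat, about 4 mm from where it started and at nearly the same angle. The bystanders look unmoved in the scene picture.
- **What was off:** The gripper tilted slowly nose-down, to about 0.07 rad by the end of the third stroke. That is within the 0.25 rad limit, and the file settled flat when released. I also gripped the handle about 4 to 6 mm higher than planned, but saw no slipping.
- **Not measured directly:** I couldn't read the plate's lean; I judged it from the drag force. Stroke positions depend on my estimate of where the edge is, which is good to a few mm.

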